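# Close the board test fixture and start the test

### The arm

A 6-joint arm with a two-finger parallel gripper is mounted at the origin on the work surface. World frame = base frame: x ahead of the robot, y to its left, z up, the work surface at z = 0. Lengths are in m, angles in rad, forces in N, time in s.
With the tool pointing down it reaches from about 0.375 to 0.9 m from the base axis. Payload 3.1 kg.
Tool frame: the origin (TCP) lies at the very end of the fingers, on their centre line; the grasp point (between the pads) lies 19 mm behind it (manip.pinch_z is the distance from the TCP to the grasp point, in m); z points along the fingers, y is the line along which they close (so a half turn about z gives the same grasp; the last joint's range is limited). The gripper opens to 85 mm and grips with 20 to 120 N. Pads are 22 mm wide; open, the fingers measure 114 mm over their backs; the gripper's body (76 mm by 85 mm) begins 54 mm behind the grasp point. The pads swing forward as they close: fully open they stand 13 mm farther back than shut.
Start: joints at [-1.349, 0.527, 1.433, -0, 1.181, -0.178], TCP at [0.244, -0.575, 0.231] pointing down, gripper open.
Joint ranges: [-3.08, 3.08], [-0.75, 2.2], [0.22, 2.44], [-1.43, 4.57], [0, 2.65], [-2.85, 2.85]. Speed limits (rad/s): [2.79, 2.79, 3.14, 3.14, 3.14, 3.14].

### API

Orientations are given as a unit quaternion [x, y, z, w].
In Python, from station import manip gives the robot as it stands.
- The arm moves only by the tool servo_tool, never from a script. Its argument "commands" is one flat list of numbers, 7 for each row, row after row: the shift along the tool's x, y, z each as a share of 500 mm, from -1 to 1, then the turn, a rotation vector about the tool's x, y, z each as a share of 360 degrees, from -1 to 1, then the opening, from -1 (shut) to 1 (fully open). In form: [dx, dy, dz, rx, ry, rz, claw, dx, dy, dz, rx, ry, rz, claw, ...]. A call has 1 to 12 rows; each row shifts and turns the commanded pose from where the row before left it, along the tool's axes as they then stand; what a row does not reach is not made up. A row lasts 1/12 s, in which the tool goes at most 41.7 mm and 7.16 degrees, less where a joint would pass 70% of its speed; a pose out of reach is approached as far as the arm can. A call with a number of a shift or a turn outside -1 to 1 is refused whole. A call with a gripper value outside its range is refused whole. The fingers move at their own pace and stop on an object; "force" is the grip in N (left out, the last holds). Time passes only in rows, so rows that do not move let the fingers close. It gives the time, the measured TCP pose, the force, the opening and the grip force at its end, in the units of the state.
- manip.sense(): the state, without advancing time (a new reading comes with each control period).
- manip.snapshot(name): name is "scene" or "top"; returns a dict with "img" (480x640x3 uint8, red, green, blue), "mtx" (3x3 intrinsics, pixels), "distortion" ([k1, k2, p1, p2, k3] as OpenCV has them; the pictures are not rectified), "world_to_cam" (4x4, takes a point from world to camera coordinates). Camera axes: x right, y up, looking along -z (the intrinsics and any distortion apply to the point x, -y, -z); pixel columns grow to the right and rows downward; lengths in m; the calibration is good to about 2 mm. A picture is of the moment at which its call begins. There is no depth.
- manip.sign_off(): hands the job in; it is judged then, once.
Trained networks look in a picture, given as the dict that the camera call returned (one of the last four; its "shot" number tells which), for a name from the list of things; names that differ only in an ending like _2 or _b are one class to them, and where a whole thing is asked for, a point or a joint stands for the part that bears it (a point fixed in the world has none). Each returns a list of dicts, best first, with "conf" (0 to 1); they miss things now and then, are a little off and sometimes report something else, mostly with a low value. They report only what shows in the picture. A call takes as long as a camera call.
- manip.look_for(picture, query): "box" ([left, top, width, height] in pixels, round what is visible of it).
- manip.silhouettes(picture, query): "pixels" (480x640 bool, what is visible of it) and "box" ([left, top, width, height] in pixels, round what is visible of it).
The state is a dict: "t": time; "q": joint angles; "qd": joint speeds; "tau": joint torques, N m; "tcp_pos": TCP position; "tool_rot": TCP orientation; "force": force on the tool from outside, world axes, zero at the start; "ft_torque": the same for the moment, N m; "finger_gap": opening from 0.0 (shut) to 1.0 (fully open); "gripper_force": force on a finger pad.
Only numpy, scipy, OpenCV 4.12 (cv2) and the standard library are available. Lean on these libraries where they do the work, as an engineer would, in place of code of your own. Each camera call takes 0.05 s, during which the arm holds its last target. There are 200 camera calls.

### The job

With the fingers alone, push the tray with the circuit board fully home into the test fixture, then push the raised lid down until it lies flat shut, and then press the grey start button on the control box all the way down and let it come up again. Do not pick anything up: the board stays lying in its tray, and the things standing around stay where they are.

Things in the scene. Friction and masses are not known exactly. Their poses are not given: they have to be found in the camera images.
- fixture: board test fixture fixed to the bench: grey painted metal frame, 160 (x) x 200 (y) x 62 mm high, open at the front (-x) where the tray slides in. Origin: centre of its underside, on the work surface; its x axis points from the open front to the back (the side of the hinge), y to the left, z up. It can stand turned by up to 0.25 rad. Frame, tray and lid all turn with it.
- tray (a joint): how far the aluminium tray, which carries the circuit board, stands out of the fixture's front (m): 0 = fully home against its stop, at most 0.085. It slides along the fixture's x axis, friction about 2.5 N, and stays where it is left.
- tray_front (a point): middle of the tray's flat front face, which looks to the fixture's -x. The front plate is 172 mm wide (y), 54 mm high (27 mm above and below this point, its top 58 mm above the bench) and 12 mm thick. With the tray home this point lies at x = -0.092, z = 0.031 in the fixture's frame.
- lid (a joint): opening angle of the fixture's black lid (rad): 0 = lying flat shut on the frame, about 1.0 to 1.25 at the start. Hinged at the fixture's back, it swings down towards the front (-x). A stiff hinge (0.3 N m) holds it at any angle; the lid weighs 0.25 kg.
- lid_hinge (a point): middle of the lid's hinge line, at x = 0.078, y = 0, z = 0.063 in the fixture's frame; the hinge line runs along the fixture's y. The lid is a plate 190 mm wide (y) and 10 mm thick; it reaches from 5 to 155 mm from the hinge line. Its underside carries short contact pins; shut, its outer face lies 73 mm above the bench.
- lid_touch (a point): point on the lid's outer (upper when shut) face, mid-width, 130 mm from the hinge line and 25 mm from the free edge. It moves with the lid. Two flat aluminium strips, look only, lie 70 mm to either side of it.
- board: green circuit board lying loose in the tray, 98 x 152 x 4 mm with parts up to 24 mm high, 0.12 kg. Origin: centre of its underside, about 7 mm below the height of point tray_front. The tray has a 5 mm rim beside and behind it and about 30 mm of play lengthways; the board rides along with the tray.
- start_box: grey control box fixed to the bench, 100 (x) x 80 (y) x 40 mm high, to the left or the right of the fixture (the yellow meter is on the other side). Origin: centre of its underside. It carries one round grey push button on a black ring.
- start_button (a joint): travel of the start button (m): 0 = up, 0.006 = fully pressed; pressed straight down; a spring (about 5 N to the bottom) brings it back.
- start_button_top (a point): centre of the button's top face, which is 34 mm across and about 62 mm above the bench when up.
- meter: yellow hand-held multimeter with a black dial, lying, 140 x 75 x 46 mm. Loose; to be left alone. Origin: centre of its underside.
- spool: steel solder spool standing on its end, 52 mm across, 45 mm high. Loose; to be left alone. Origin: centre of its underside.
- cup: white plastic cup, 72 mm across, 85 mm high. Loose; to be left alone. Origin: centre of its underside.
- capacitor: aluminium capacitor can standing just left of the fixture, 25 mm across, 45 mm high. Loose; to be left alone. Origin: centre of its underside.
- transformer: small transformer just right of the fixture, 30 x 34 x 30 mm. Loose; to be left alone. Origin: centre of its underside.
- screwdriver: screwdriver with a red handle, lying. Loose; to be left alone. Origin: under its handle-to-blade axis, on the bench.
- parts_tray: open red parts tray, 90 x 120 x 35 mm. Loose; to be left alone. Origin: centre of its underside.

How it is judged:
By the outcome, as a careful person would: the job done as asked, in the order asked, and still so for the second after the job is handed in, with the robot touching nothing.
It also fails if it takes over 56 s, if anything falls off the work surface, if the arm or the gripper's body presses on something with over 40 N, if the wrist force passes 120 N, or if a joint passes its speed limit or range.

## Working session

There is one attempt and no reset: what is moved stays moved. The work goes in short steps, Python scripts to look and compute and a tool call to move; the robot and the scene stay as the last step left them, time stands still between calls to the robot, and variables do not carry over. Pictures are saved under pics/ and viewed, at most 10 in all, crops included, and the job is handed in when it is done.

Besides the shell and the picture viewer there is one more tool, called after "Call:" by a JSON object that holds its "api" and its "payload", one argument or row to a line. servo_tool: Moves the arm, as the interface text tells. Its arguments: {"type":"object","properties":{"commands":{"type":"array"},"force":{"type":"number"}},"required":["commands"]}

```bash
ls; mkdir -p pics; cat > h.py <<'E'
import numpy as np, cv2
from station import manip
from scipy.spatial.transform import Rotation as R
def proj(s,P):
    P=np.atleast_2d(P).astype(float); W=np.array(s["world_to_cam"])
    c=P@W[:3,:3].T+W[:3,3]; c=c*[1,-1,-1]
    return cv2.projectPoints(c,np.zeros(3),np.zeros(3),np.array(s["mtx"],float),np.array(s["distortion"],float))[0].reshape(-1,2)
def unproj(s,uv,z):
    uv=np.array(uv,float).reshape(-1,1,2); W=np.array(s["world_to_cam"])
    n=cv2.undistortPoints(uv,np.array(s["mtx"],float),np.array(s["distortion"],float)).reshape(-1,2)
    d=np.c_[n[:,0],-n[:,1],-np.ones(len(n))]@W[:3,:3]; o=-W[:3,:3].T@W[:3,3]
    z=np.broadcast_to(z,len(n)); return o+d*((z-o[2])/d[:,2])[:,None]
E
cat > a.py <<'E'
from h import *
print(manip.sense())
for n in("scene","top"):
    s=manip.snapshot(n); cv2.imwrite(f"pics/{n}0.png",s["img"][:,:,::-1])
    W=np.array(s["world_to_cam"]);print(n,"cam",-W[:3,:3].T@W[:3,3])
    for q in["fixture","tray","lid","board","start_box","start_button","meter","spool","cup","capacitor","transformer","screwdriver","parts_tray"]:
        r=manip.silhouettes(s,q)[:1]
        for x in r:
            v,u=np.nonzero(x["pixels"]);print(q,round(x["conf"],2),x["box"],"cen",u.mean().round(1),v.mean().round(1),unproj(s,[u.mean(),v.mean()],0.03).round(3)[0])
E
python3 a.py
```

```text
pics
{'t': 0.0, 'q': array([-1.34847404e+00,  5.28447410e-01,  1.43392663e+00,  1.58740799e-05,
        1.18138649e+00, -1.78542364e-01]), 'qd': array([ 0.00230943, -0.0008486 ,  0.00169581, -0.00097064,  0.00014784,
        0.00093232]), 'tau': array([-7.92678247e-05, -4.42350054e+01, -1.78025132e+01, -3.14918962e-04,
        8.33515311e-03, -8.58371124e-06]), 'tcp_pos': array([ 0.24372876, -0.57473213,  0.2303374 ]), 'tool_rot': array([ 9.79980622e-01,  1.99089943e-01, -1.63876192e-05, -1.08383639e-03]), 'force': array([-0.14115965,  0.71677708,  0.7903778 ]), 'ft_torque': array([0.03800552, 0.02215139, 0.03893385]), 'gripper_force': 0.0, 'finger_gap': 1.004758655087842}
scene cam [1.04945388 0.60377512 0.68182377]
fixture 0.74 [163.9, 184.0, 32.9, 47.5] cen 180.3 207.9 [ 0.678 -0.327  0.03 ]
tray 0.94 [281.1, 224.2, 86.6, 72.2] cen 332.0 256.1 [0.52  0.022 0.03 ]
lid 0.83 [213.2, 185.2, 89.9, 125.9] cen 257.1 246.8 [ 0.62  -0.098  0.03 ]
board 0.59 [290.2, 241.2, 60.9, 56.2] cen 313.1 270.1 [0.577 0.031 0.03 ]
start_box 0.9 [398.9, 321.1, 80.7, 70.4] cen 439.2 355.2 [0.55  0.327 0
[... 991 characters left out ...]
ox 0.94 [124.7, 204.6, 51.8, 59.8] cen 151.2 236.4 [0.54  0.319 0.03 ]
start_button 0.61 [136.9, 231.3, 17.2, 18.0] cen 144.8 239.8 [0.533 0.331 0.03 ]
meter 0.8 [474.2, 237.9, 47.1, 66.5] cen 495.7 272.4 [ 0.481 -0.357  0.03 ]
spool 0.64 [128.9, 172.3, 32.1, 30.9] cen 145.4 186.7 [0.639 0.336 0.03 ]
cup 0.73 [445.8, 145.4, 48.5, 43.9] cen 471.4 165.0 [ 0.695 -0.311  0.03 ]
capacitor 0.52 [238.7, 175.0, 17.7, 15.7] cen 247.6 181.8 [0.652 0.134 0.03 ]
transformer 0.83 [362.9, 196.6, 23.0, 22.1] cen 373.8 207.6 [ 0.605 -0.117  0.03 ]
screwdriver 0.87 [416.3, 289.5, 17.7, 109.6] cen 425.4 362.7 [ 0.305 -0.218  0.03 ]
parts_tray 0.89 [172.5, 305.3, 69.4, 54.8] cen 204.9 332.3 [0.356 0.207 0.03 ]
```

View pics/top0.png

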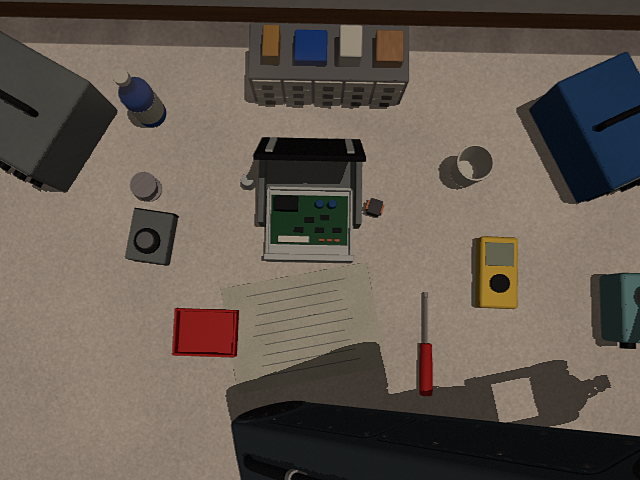

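View pics/scene0.png

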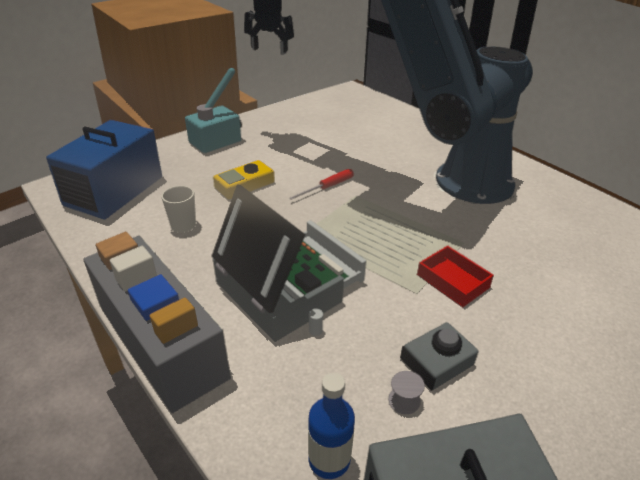

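The top view shows the tray's front plate at about (262–353, 258), the lid's top edge at (255–365, 140–160) and the button at (146, 240). The scene view shows the lid raised and the capacitor close on the fixture's left. I'll zoom in for corner pixels.

```bash
python3 - <<'E'
import cv2
a=cv2.imread("pics/top0.png")[130:270,240:390];cv2.imwrite("pics/topc.png",cv2.resize(a,None,fx=4.2,fy=4.2,interpolation=cv2.INTER_CUBIC))
a=cv2.imread("pics/scene0.png")[180:340,205:375];cv2.imwrite("pics/scenec.png",cv2.resize(cv2.convertScaleAbs(a,alpha=1.5,beta=10),None,fx=3.7,fy=3.7,interpolation=cv2.INTER_CUBIC))
E
```

```text
(no output)
```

View pics/topc.png

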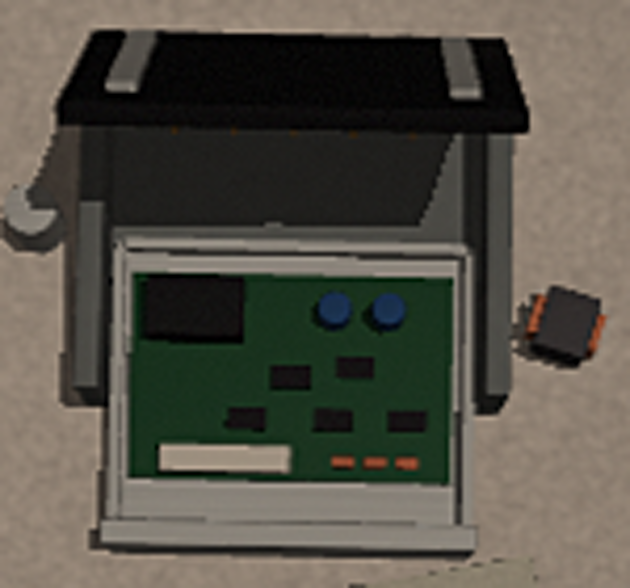

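View pics/scenec.png

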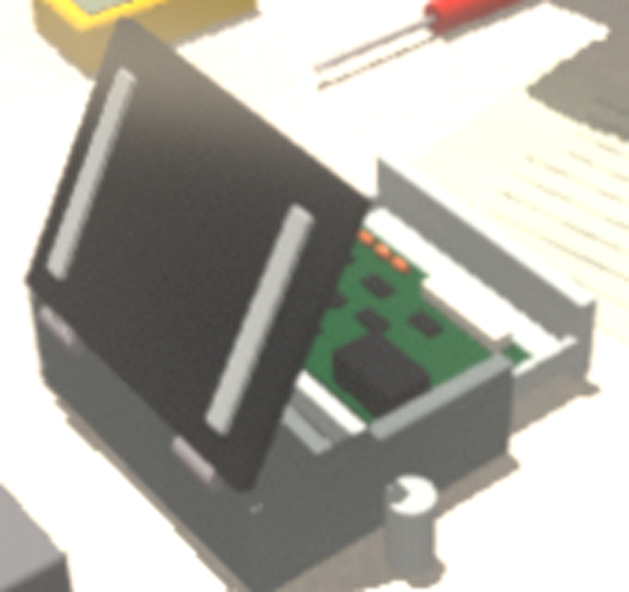

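```bash
cat > fit.py <<'E'
from h import *
from scipy.optimize import least_squares
T=manip.snapshot("top");S=manip.snapshot("scene")
def lid(r,y,h,th): return [0.078-r*np.cos(th)+h*np.sin(th),y,0.063+r*np.sin(th)+h*np.cos(th)]
def model(p):
    x,y,a,d,th=p
    L=lambda *k:lid(*k,th)
    F=-.092-d
    top=[[F,.086,.058],[F,-.086,.058],[F+.012,.086,.058],[F+.012,-.086,.058],L(.005,.095,.01),L(.005,-.095,.01),L(.155,.095,.01),L(.155,-.095,.01),L(.155,.095,0),L(.155,-.095,0)]
    sc=[L(.005,-.095,.01),L(.005,.095,.01),L(.155,-.095,.01),L(.155,.095,.01),[F+.012,-.086,.058],[F+.012,.086,.058],[-.08,.1,.062],[.08,.1,0]]
    f=lambda q:np.array(q)@R.from_euler("z",a).as_matrix().T+[x,y,0]
    return np.r_[proj(T,f(top)),proj(S,f(sc))]
t=np.array([[98,544],[476,549],[103,521],[476,528],[95,30],[503,38],[60,103],[528,112],[62,122],[527,131]])/4.2+[240,130]-.4
s=np.array([[28,280],[245,490],[125,20],[370,205],[380,158],[592,303],[510,358],[262,590]])/3.7+[205,180]-.4
m=np.r_[t,s]
r=least_squares(lambda p:(model(p)-m).ravel(),[.65,.01,0,.06,1.1],loss="soft_l1")
print(r.x.round(4));print((model(r.x)-m).round(1).tolist())
x,y,a,d,th=r.x
b=manip.silhouettes(T,"start_button")[0];v,u=np.nonzero(b["pixels"]);print("button",b["conf"],unproj(T,[u.mean(),v.mean()],.06),len(u))
for i in manip.silhouettes(S,"start_button"):
    v,u=np.nonzero(i["pixels"]);print(i["conf"],i["box"],unproj(S,[u.mean(),v.mean()],.057))
E
python3 fit.py
```

```text
[ 0.6464  0.0107 -0.      0.0588  1.0804]
[[-0.0, 0.6], [0.2, 1.1], [-1.1, -0.2], [0.3, -0.2], [-1.2, 0.3], [0.4, 0.4], [-1.8, -0.1], [0.4, -0.0], [-2.1, 1.3], [0.3, 1.4], [-0.7, 0.4], [-1.1, 0.6], [-1.3, -1.7], [-2.1, -2.1], [-0.7, -1.6], [-1.7, 0.3], [2.6, 0.7], [0.1, 2.7]]
button 0.79 [[0.52960992 0.32206741 0.06      ]] 243
0.68 [435.1, 327.5, 24.6, 21.2] [[0.53257806 0.32452357 0.057     ]]
```

Call:
{"api": "servo_tool", "payload": {
  "commands": [0,0,0,0,0,0.016,-1,0,0,0,0,0,0.016,-1,0,0,0,0,0,0.016,-1,0,0,0,0,0,0.016,-1,0.012,-0.036,0,0,0,0,-1,0.024,-0.072,0,0,0,0,-1,0.024,-0.072,0,0,0,0,-1,0.024,-0.072,0,0,0,0,-1,0.024,-0.072,0,0,0,0,-1,0.024,-0.072,0,0,0,0,-1,0.024,-0.072,0,0,0,0,-1,0.024,-0.072,0,0,0,0,-1]
}}

```text
t: 2.6
tcp_pos: [0.3345, -0.304, 0.2315]
tool_rot: [1.0, -0.001, 0.0, 0.0]
force: [0.7, -0.1, -0.3]
finger_gap: -0.001
gripper_force: 0.0
```

Call:
{"api": "servo_tool", "payload": {
  "commands": [0.023,-0.07,0,0,0,0,-1,0.023,-0.07,0,0,0,0,-1,0.023,-0.07,0,0,0,0,-1,0.023,-0.07,0,0,0,0,-1,0.023,-0.07,0,0,0,0,-1,0.023,-0.07,0,0,0,0,-1,0.023,-0.07,0,0,0,0,-1,0.023,-0.07,0,0,0,0,-1,0.023,-0.07,0,0,0,0,-1,0,0,0.06,0,0,0,-1,0,0,0.06,0,0,0,-1,0,0,0.06,0,0,0,-1]
}}

```text
t: 3.6
tcp_pos: [0.4392, 0.0103, 0.1411]
tool_rot: [1.0, 0.001, 0.002, 0.0]
force: [-0.5, -0.2, -1.4]
finger_gap: -0.002
gripper_force: 0.0
```

Call:
{"api": "servo_tool", "payload": {
  "commands": [0,0,0.06,0,0,0,-1,0,0,0.06,0,0,0,-1,0,0,0.06,0,0,0,-1,0,0,0.04,0,0,0,-1,0,0,0.01,0,0,0,-1,0.03,0,0,0,0,0,-1,0.02,0,0,0,0,0,-1,0.01,0,0,0,0,0,-1,0.01,0,0,0,0,0,-1,0.01,0,0,0,0,0,-1,0.01,0,0,0,0,0,-1,0.01,0,0,0,0,0,-1]
}}

```text
t: 4.6
tcp_pos: [0.4881, 0.0093, 0.0267]
tool_rot: [1.0, -0.001, -0.0, -0.0]
force: [-0.1, -0.6, 0.3]
finger_gap: 0.003
gripper_force: 0.5
```

Call:
{"api": "servo_tool", "payload": {
  "commands": [0.006,0,0,0,0,0,-1,0.008,0,0,0,0,0,-1,0.008,0,0,0,0,0,-1,0.008,0,0,0,0,0,-1,0.008,0,0,0,0,0,-1,0.008,0,0,0,0,0,-1,0.008,0,0,0,0,0,-1,0.008,0,0,0,0,0,-1,0.007,0,0,0,0,0,-1,0.006,0,0,0,0,0,-1,0.005,0,0,0,0,0,-1,0.004,0,0,0,0,0,-1]
}}

```text
t: 5.6
tcp_pos: [0.5303, 0.0093, 0.0262]
tool_rot: [1.0, -0.001, -0.0, -0.0]
force: [-2.9, 2.1, -0.0]
finger_gap: -0.003
gripper_force: 1.3
```

Call:
{"api": "servo_tool", "payload": {
  "commands": [0.004,0,0,0,0,0,-1,0.004,0,0,0,0,0,-1,0.004,0,0,0,0,0,-1,0.004,0,0,0,0,0,-1,0.003,0,0,0,0,0,-1,0.003,0,0,0,0,0,-1,0.002,0,0,0,0,0,-1,0.002,0,0,0,0,0,-1,0.002,0,0,0,0,0,-1,0.002,0,0,0,0,0,-1,0,0,0,0,0,0,-1]
}}

```text
t: 6.52
tcp_pos: [0.5455, 0.0091, 0.0263]
tool_rot: [1.0, -0.001, 0.0, 0.0]
force: [-2.6, 1.4, -1.1]
finger_gap: -0.005
gripper_force: 1.1
```

Still just friction; continue gently until the stop is felt.

Call:
{"api": "servo_tool", "payload": {
  "commands": [0.003,0,0,0,0,0,-1,0.003,0,0,0,0,0,-1,0.003,0,0,0,0,0,-1,0.003,0,0,0,0,0,-1,0.002,0,0,0,0,0,-1,0,0,0,0,0,0,-1]
}}

```text
t: 7.02
tcp_pos: [0.5461, 0.0091, 0.0263]
tool_rot: [1.0, -0.0, -0.006, -0.0]
force: [-13.1, -3.3, 8.5]
finger_gap: -0.001
gripper_force: 6.5
```

Call:
{"api": "servo_tool", "payload": {
  "commands": [0.005,0,0,0,0,0,-1,0,0,0,0,0,0,-1,-0.02,0,0,0,0,0,-1,-0.04,0,0,0,0,0,-1,-0.05,0,0,0,0,0,-1,0,0,-0.04,0,0,0,-1,0,0,-0.08,0,0,0,-1,0,0,-0.08,0,0,0,-1,0,0,-0.08,0,0,0,-1,0,0,-0.08,0,0,0,-1,0,0,-0.08,0,0,0,-1,0,0,-0.08,0,0,0,-1]
}}

```text
t: 8.02
tcp_pos: [0.5011, 0.0087, 0.2897]
tool_rot: [1.0, -0.001, 0.003, 0.001]
force: [0.5, -0.1, -0.6]
finger_gap: 0.002
gripper_force: 0.0
```

```bash
python3 - <<'E'
from h import *
print(manip.sense()["tcp_pos"],manip.sense()["force"])
a=manip.snapshot("scene")["img"][180:340,205:375,::-1]
cv2.imwrite("pics/s1.png",cv2.resize(cv2.convertScaleAbs(a,alpha=1.5,beta=10),None,fx=3.7,fy=3.7,interpolation=cv2.INTER_CUBIC))
E
```

```text
[0.50105446 0.00869498 0.28966368] [ 0.46498651 -0.12208688 -0.58881001]
```

View pics/s1.png

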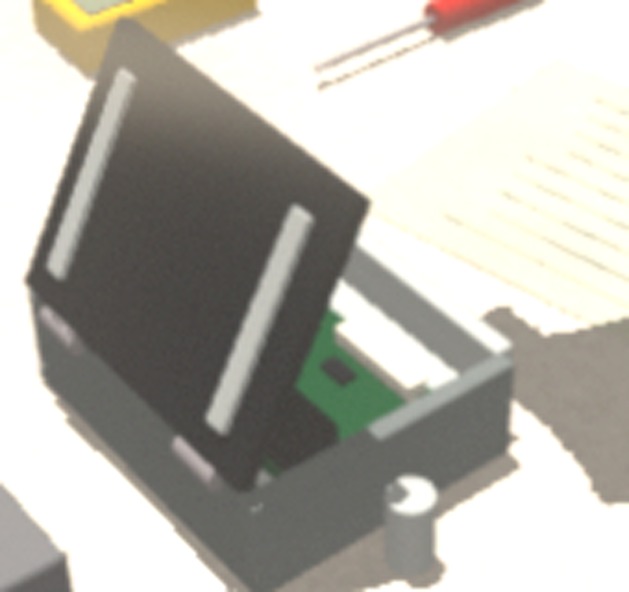

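Tray is flush with the frame front at (510, 345), so it is home. Next I go over and behind the lid.

Call:
{"api": "servo_tool", "payload": {
  "commands": [0.04,0,0,0,0,0,-1,0.078,0,0,0,0,0,-1,0.078,0,0,0,0,0,-1,0.078,0,0,0,0,0,-1,0.078,0,0,0,0,0,-1,0.078,0,0,0,0,0,-1,0.038,0,0,0,0,0,-1,0,0,0.06,0,0,0,-1,0,0,0.07,0,0,0,-1,0,0,0.06,0,0,0,-1,0,0,0.02,0,0,0,-1,0,0,0,0,0,0,-1]
}}

```text
t: 9.07
tcp_pos: [0.7322, 0.0088, 0.1775]
tool_rot: [1.0, -0.001, -0.003, -0.0]
force: [0.0, 0.3, -0.7]
finger_gap: -0.001
gripper_force: 0.0
```

Call:
{"api": "servo_tool", "payload": {
  "commands": [-0.04,0,0,0,0,0,-1,-0.03,0,0,0,0,0,-1,-0.012,0,0,0,0,0,-1,-0.012,0,0,0,0,0,-1,-0.01,0,0.003,0,0,0,-1,-0.01,0,0.003,0,0,0,-1,-0.011,0,0.006,0,0,0,-1,-0.011,0,0.007,0,0,0,-1,-0.01,0,0.008,0,0,0,-1,-0.01,0,0.008,0,0,0,-1]
}}

```text
t: 9.9
tcp_pos: [0.6551, 0.009, 0.1634]
tool_rot: [1.0, -0.001, -0.0, 0.0]
force: [-0.2, -0.8, 1.7]
finger_gap: 0.001
gripper_force: 0.8
```

Call:
{"api": "servo_tool", "payload": {
  "commands": [-0.01,0,0.009,0,0,0,-1,-0.01,0,0.009,0,0,0,-1,-0.009,0,0.01,0,0,0,-1,-0.009,0,0.01,0,0,0,-1,-0.007,0,0.01,0,0,0,-1,-0.007,0,0.011,0,0,0,-1,-0.007,0,0.011,0,0,0,-1,-0.007,0,0.011,0,0,0,-1,-0.005,0,0.012,0,0,0,-1,-0.005,0,0.012,0,0,0,-1,-0.004,0,0.012,0,0,0,-1,-0.004,0,0.012,0,0,0,-1]
}}

```text
t: 10.9
tcp_pos: [0.6131, 0.0092, 0.0985]
tool_rot: [1.0, -0.001, -0.0, -0.0]
force: [-0.4, -0.3, 0.6]
finger_gap: 0.001
gripper_force: 0.5
```

Call:
{"api": "servo_tool", "payload": {
  "commands": [-0.003,0,0.011,0,0,0,-1,-0.003,0,0.011,0,0,0,-1,-0.002,0,0.01,0,0,0,-1,-0.001,0,0.008,0,0,0,-1,0,0,0.006,0,0,0,-1,0,0,0.004,0,0,0,-1,0,0,0.004,0,0,0,-1,0,0,0.004,0,0,0,-1,0,0,0,0,0,0,-1]
}}

```text
t: 11.65
tcp_pos: [0.609, 0.0091, 0.073]
tool_rot: [1.0, -0.0, -0.0, 0.0]
force: [-5.2, 0.6, 15.6]
finger_gap: -0.004
gripper_force: 8.1
```

Call:
{"api": "servo_tool", "payload": {
  "commands": [0,0,0.004,0,0,0,-1,0,0,0,0,0,0,-1,0,0,-0.02,0,0,0,-1,0,0,-0.05,0,0,0,-1,0,0,-0.07,0,0,0,-1,0,0,-0.07,0,0,0,-1,0,0,-0.07,0,0,0,-1,0,0,0,0,0,0,-1]
}}

```text
t: 12.32
tcp_pos: [0.6143, 0.0084, 0.2162]
tool_rot: [1.0, -0.001, 0.008, 0.001]
force: [0.7, -0.0, 0.9]
finger_gap: -0.001
gripper_force: 0.0
```

```bash
python3 - <<'E'
from h import *
print(manip.sense()["tcp_pos"],manip.sense()["force"])
s=manip.snapshot("scene");cv2.imwrite("pics/s2.png",cv2.resize(cv2.convertScaleAbs(s["img"][180:420,205:495,::-1],alpha=1.5,beta=10),None,fx=2.4,fy=2.4,interpolation=cv2.INTER_CUBIC))
for i in manip.silhouettes(s,"start_button"):
    v,u=np.nonzero(i["pixels"]);print(i["conf"],i["box"],unproj(s,[u.mean(),v.mean()],.057))
# predicted outer-face corners of shut lid
print((proj(s,[[.648+dx,.0107+y,.073] for dx in(.073,-.077) for y in(.095,-.095)])-[205,180])*2.4)
print("button top centre/rim",(proj(s,[[.531,.323,.062],[.531,.323,.04]])-[205,180])*2.4)
E
```

```text
[0.61426866 0.00837182 0.21620102] [ 0.73931025 -0.01926952  0.87224181]
0.86 [435.8, 328.9, 22.9, 20.4] [[0.53137497 0.32424933 0.057     ]]
0.57 [308.1, 308.8, 15.4, 30.2] [[0.67580857 0.15944279 0.057     ]]
[[166.82394345 310.91965317]
 [ 26.09179605 175.81359863]
 [327.79138579 221.13706886]
 [179.00281011 105.79286149]]
button top centre/rim [[582.96999036 372.65102441]
 [577.31532934 393.85695578]]
```

View pics/s2.png

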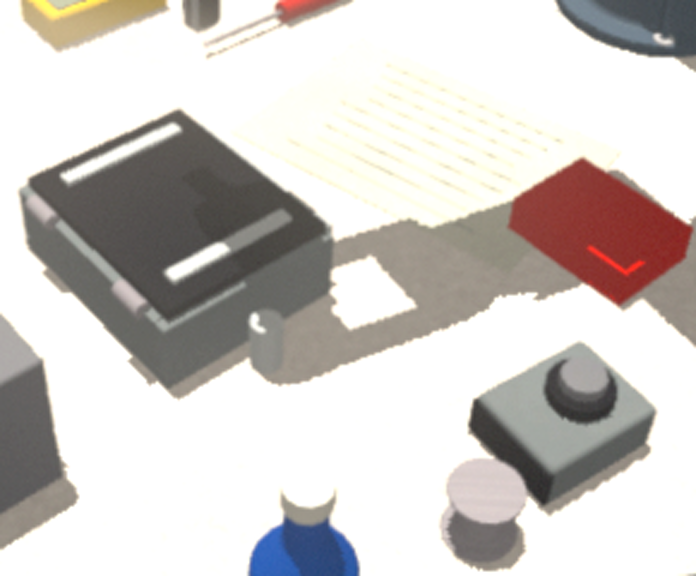

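Lid lies flat: its corners at (28,190), (180,112), (330,228) and (165,320) match the shut prediction. The button's top is at (584, 376), near the predicted (583, 373). On to the button.

Call:
{"api": "servo_tool", "payload": {
  "commands": [-0.01,-0.035,0,0,0,0,-1,-0.018,-0.07,0,0,0,0,-1,-0.018,-0.07,0,0,0,0,-1,-0.018,-0.07,0,0,0,0,-1,-0.018,-0.07,0,0,0,0,-1,-0.018,-0.07,0,0,0,0,-1,-0.018,-0.07,0,0,0,0,-1,-0.018,-0.07,0,0,0,0,-1,-0.018,-0.07,0,0,0,0,-1,-0.009,-0.035,0,0,0,0,-1,0,0,0.04,0,0,0,-1,0,0,0,0,0,0,-1]
}}

```text
t: 13.42
tcp_pos: [0.5245, 0.3246, 0.1837]
tool_rot: [1.0, 0.001, -0.004, 0.002]
force: [-0.4, -0.0, -1.0]
finger_gap: -0.003
gripper_force: 0.0
```

Call:
{"api": "servo_tool", "payload": {
  "commands": [0.015,0,0.04,0,0,0,-1,0,0,0.06,0,0,0,-1,0,0,0.06,0,0,0,-1,0,0,0.04,0,0,0,-1,0,0,0.018,0,0,0,-1,0,0,0.006,0,0,0,-1,0,0,0.006,0,0,0,-1,0,0,0,0,0,0,-1]
}}

```text
t: 14.08
tcp_pos: [0.5362, 0.3241, 0.0737]
tool_rot: [1.0, -0.001, 0.0, -0.0]
force: [0.5, -0.1, -0.9]
finger_gap: 0.005
gripper_force: 0.0
```

Call:
{"api": "servo_tool", "payload": {
  "commands": [-0.007,0,0.006,0,0,0,-1,0,0,0.006,0,0,0,-1,0,0,0.006,0,0,0,-1,0,0,0.006,0,0,0,-1,0,0,0.004,0,0,0,-1,0,0,0.004,0,0,0,-1,0,0,0.003,0,0,0,-1,0,0,0.002,0,0,0,-1,0,0,0,0,0,0,-1]
}}

```text
t: 14.83
tcp_pos: [0.5323, 0.3244, 0.056]
tool_rot: [1.0, -0.001, 0.0, -0.0]
force: [-1.8, -1.1, 7.6]
finger_gap: -0.0
gripper_force: 4.2
```

Call:
{"api": "servo_tool", "payload": {
  "commands": [0,0,0.003,0,0,0,-1,0,0,0.003,0,0,0,-1,0,0,0.002,0,0,0,-1,0,0,0,0,0,0,-1]
}}

```text
t: 15.17
tcp_pos: [0.5324, 0.3245, 0.0557]
tool_rot: [1.0, -0.0, 0.001, -0.0]
force: [-6.7, -3.9, 28.1]
finger_gap: -0.0
gripper_force: 14.1
```

Bottomed: 28 N with no further travel. Now lift away.

Call:
{"api": "servo_tool", "payload": {
  "commands": [0,0,-0.01,0,0,0,-1,0,0,-0.02,0,0,0,-1,0,0,-0.04,0,0,0,-1,0,0,-0.07,0,0,0,-1,0,0,-0.07,0,0,0,-1,0,0,-0.05,0,0,0,-1,0,0,0,0,0,0,-1,0,0,0,0,0,0,-1,0,0,0,0,0,0,-1]
}}

```text
t: 15.92
tcp_pos: [0.5313, 0.3238, 0.18]
tool_rot: [1.0, -0.001, -0.001, 0.0]
force: [-0.1, 0.5, 0.3]
finger_gap: -0.004
gripper_force: 0.0
```

```bash
python3 - <<'E'
from h import *
print(manip.sense()["tcp_pos"],manip.sense()["force"])
s=manip.snapshot("scene");cv2.imwrite("pics/s3.png",cv2.convertScaleAbs(s["img"][:,:,::-1],alpha=1.3,beta=10))
E
```

```text
[0.53130639 0.32382364 0.17998698] [-0.08398542  0.45221296  0.31051377]
```

View pics/s3.png

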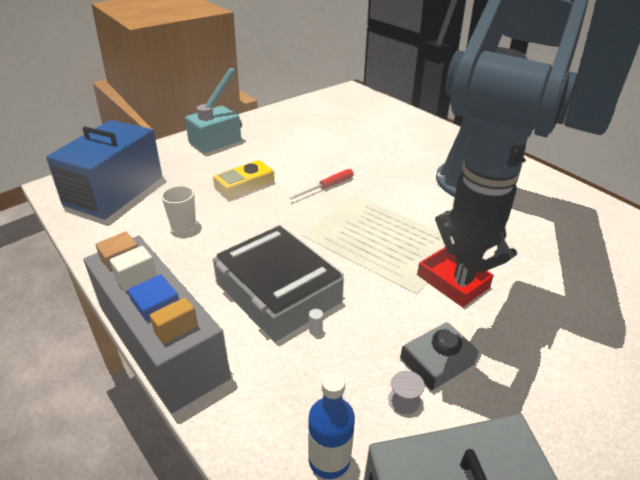

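The picture shows the lid flat at (280, 265), the button up again at (447, 340), and the loose things in their places. The arm is clear of everything.

```bash
python3 -c "
from station import manip
print(manip.sign_off())"
```

```text
the job is handed in; nothing more can be done
None
```

The tray is fully home, the lid lies flat shut, and the start button was pressed to its stop and came back up; the job was handed in at about 16 s with the arm clear and the loose things where they stood.

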